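# Sweep brass offcuts off the slab into the scrap pan

## Task

Clear the three brass offcuts off the dark working slab: sweep them with your fingertips over the slab's edge into the open scrap pan that stands against it, so that all three end lying in the pan. Only push them, never pick them up, and leave the black loupe, the round tin and the tweezers on the slab where they are.

Things in the scene. Friction and masses are not known exactly. Their poses are not given: they have to be found in the camera images.
- slab: dark grey square working slab, fixed, 285 (x) x 309 (y) x 10 mm thick, flat top at height 0.010 m. Origin: centre of its underside; z up. Its -y edge (154 mm from the origin), on the robot's right, is where the pan stands
- pan: shallow bare-metal scrap pan, fixed, 250 (x) x 84 (y) mm outside, floor top 5 mm above the bench; 3 mm thick walls with a rim up to 29 mm high on its two short sides and its -y side; its +y side is open and butts against the slab's -y edge, so a part pushed over the slab's edge drops 5 mm to the pan floor. Origin: centre of its underside; its axes are parallel to the slab's. Seen along the slab's y axis, all the offcuts lie within the width of the pan's mouth
- flat_bar: brass offcut: sawn piece of flat bar, 30 (x) x 20 (y) x 11 (z) mm, 35 to 70 g, loose, lying flat on the slab at any yaw. Origin: centre of its underside.
- slug: brass offcut: round slug, a disc 25 mm in diameter and 11 mm high, 30 to 60 g, loose, lying flat on the slab. Origin: centre of its underside.
- angle: brass offcut: short piece of angle section, 26 (x) long, 22 (y) wide, with an upright leg 18 mm high along its +y side and a foot 4 mm thick, 20 to 42 g, loose, foot flat on the slab at any yaw. Origin: centre of the foot's underside
- eye_loupe: black eye loupe shaped like a small cup, 37 mm in diameter, 28 mm high, loose, standing in the same row as the offcuts (in any place of the row; about 55 mm from centre to centre across the sweep); not to be disturbed. Origin: centre of its underside.
- tin: flat round beige tin, 47 mm in diameter, 14 mm high, loose, on the slab's +y half; not to be disturbed. Origin: centre of its underside.
- tweezers: dark steel tweezers, 139 mm long (own y) and 11 mm wide, 9 mm high, loose, lying across the slab's +y half; not to be disturbed. Origin: centre of its underside.

How it is judged:
At the end, for the whole second after the job is handed in: The centre of each of the three offcuts lies within the pan, at least 8 mm past the slab's edge, below 28 mm height and at rest; loupe, tin and tweezers are each within 10 mm of where they stood (x of flat_bar in the frame of pan between -0.122 and 0.122 m and y of flat_bar in the frame of pan between -0.042 and 0.034 m and height (world z) of each of flat_bar, slug, angle below 0.028 m and linear speed of each of flat_bar, slug, angle below 0.02 m/s and x of slug in the frame of pan between -0.122 and 0.122 m and y of slug in the frame of pan between -0.042 and 0.034 m and x of angle in the frame of pan between -0.122 and 0.122 m and y of angle in the frame of pan between -0.042 and 0.034 m and distance of each of eye_loupe, tin, tweezers from where it was at the start of the episode below 0.01 m); the robot touches nothing.
It fails at once if an offcut is lifted (its origin more than 35 mm above the slab's top) (height (world z) of any of flat_bar, slug, angle above 0.045 m).
It fails at once if the loupe, the tin or the tweezers are moved by more than 10 mm (distance of any of eye_loupe, tin, tweezers from where it was at the start of the episode above 0.01 m).
It also fails if it takes over 64 s, if anything falls off the work surface, if the arm or the gripper's body presses on something with over 40 N, if the wrist force passes 120 N, or if a joint passes its speed limit or range.

## Robot

A 6-joint arm with a two-finger parallel gripper is mounted at the origin on a cart in front of the work surface, level with it; the furniture and walls round the work are solid. World frame = base frame: x ahead of the robot, y to its left, z up, the work surface at z = 0. Lengths are in m, angles in rad, forces in N, time in s.
With the tool pointing down it reaches from about 0.375 to 0.9 m from the base axis. Payload 3.1 kg.
Tool frame: the origin (TCP) lies at the very end of the fingers, on their centre line; the grasp point (between the pads) lies 19 mm behind it; z points along the fingers, y is the direction in which the jaws open and shut (so a half turn about z gives the same grasp; the last joint's range is limited). The gripper opens to 87 mm and grips with 3 to 60 N. Pads are 19 mm wide; open, the fingers measure 117 mm over their backs; the gripper's body (75 mm by 190 mm) begins 51 mm behind the grasp point.
Start: joints at [1.161, 0.527, 1.433, -0, 1.181, -0.178], TCP at [0.143, 0.608, 0.223] pointing down, gripper open.
Joint ranges: [-3.08, 3.08], [-0.75, 2.2], [0.22, 2.44], [-1.43, 4.57], [0, 2.65], [-2.85, 2.85]. Speed limits (rad/s): [2.79, 2.79, 3.14, 3.14, 3.14, 3.14].

## Interface

Orientations are given as a unit quaternion [x, y, z, w].
In Python, from bench import bot gives the robot as it stands.
- The arm moves only by the tool send_rows, never from a script. Its argument "moves" is a list of rows, each a list of 7 numbers: the shift along the tool's x, y, z in m, then the turn, a rotation vector about the tool's x, y, z in rad, then the gripper command: -1 is shut, 1 is fully open, values between are in proportion. A call has 1 to 20 rows; each row shifts and turns the commanded pose from where the row before left it, along the tool's axes as they then stand; what a row does not reach is not made up. A row lasts 1/8 s, in which the tool goes at most 62.5 mm and 10.7 degrees, less where a joint would pass 70% of its speed; a pose out of reach is approached as far as the arm can. A call with a gripper value outside its range is refused whole. The fingers move at their own pace and stop on an object; "force" is the grip in N (left out, the last holds). Time passes only in rows, so rows that do not move let the fingers close. It gives the time, the measured TCP pose, the force and the opening at its end, in the units of the state.
- bot.state(): the state, without advancing time (a new reading comes with each control period).
- bot.camera(name): name is "side" or "top" or "wrist"; returns a dict with "frame" (480x640x3 uint8, red, green, blue), "K" (3x3 intrinsics, pixels), "R" (3x3) and "t" (3): a world point X has camera coordinates R X + t. Camera axes: x right, y down, z forward; pixel columns grow to the right and rows downward; lengths in m; the calibration is good to about 2 mm. A picture is of the moment at which its call begins. There is no depth.
- bot.sign_off(): hands the job in, once; it reports no verdict.
The state is a dict: "time_s": time; "q": joint angles; "joint_velocities": joint speeds; "joint_torque": joint torques, N m; "ee_pos": TCP position; "tool_rot": TCP orientation; "wrist_force": force on the tool from outside, world axes, zero at the start; "torque": the same for the moment, N m; "width": finger opening in m.
Only numpy, scipy, OpenCV 4.12 (cv2) and the standard library are available. Lean on these libraries where they do the work, as an engineer would, in place of code of your own. Each camera call takes 0.05 s, during which the arm holds its last target.

## Working session

There is one attempt and no reset: what is moved stays moved. The work goes in short steps, Python scripts to look and compute and a tool call to move; the robot and the scene stay as the last step left them, time stands still between calls to the robot, and variables do not carry over. Pictures are saved under pics/ and viewed, and the job is handed in when it is done.

Besides the shell and the picture viewer there is one more tool, called after ">>>" as a command line: name --pt "numbers of a row" for each row, then --argument value for the rest. send_rows: Moves the arm, as the interface text tells. Its arguments: {"type":"object","properties":{"moves":{"type":"array"},"force":{"type":"number"}},"required":["moves"]}

```bash
mkdir -p pics
python3 - <<'E'
from bench import bot
import cv2,pickle
d={}
for n in ["top","side"]:
    c=bot.camera(n); d[n]=c
    cv2.imwrite(f"pics/{n}0.png",c["frame"][:,:,::-1])
    print(n,c["K"].tolist(),c["R"].tolist(),c["t"].tolist())
pickle.dump(d,open("c0.pkl","wb"))
print(bot.state())
E
```

```text
top [[564.0201778229247, 0.0, 312.6873206178692], [0.0, 564.0201778229247, 240.63880281751779], [0.0, 0.0, 1.0]] [[0.005804394888039593, -0.9998598833305807, -0.01570104156230755], [-0.9855980059573751, -0.0030665384250374446, -0.1690773994208985], [0.16900556101155362, 0.01645630724814589, -0.9854777066473519]] [0.34528119137234364, 0.4968313944105355, 0.7866399288849077]
side [[623.2799949732489, 0.0, 307.54104610134476], [0.0, 623.2799949732489, 237.37997487374142], [0.0, 0.0, 1.0]] [[-0.9399460360784722, -0.34105662360238453, -0.013484389393245968], [-0.15187256621983874, 0.45328482247017565, -0.8783322795775992], [0.30567331072595794, -0.823537035727673, -0.4778604167481434]] [0.6130300686200625, -0.04272001553553602, 0.995640521519369]
{'time_s': 0.1, 'q': array([ 1.16149406e+00,  5.28378730e-01,  1.43374631e+00, -5.02233376e-05,
        1.18142404e+00, -1.78532472e-01]), 'joint_velocities': array([ 0.0015014 , -0.00223553, -0.00431253,  0.00100471,  0.00192091,
        0.0011623 ]), 'joint_torque': array([ 2.61379473e-04, -4.40986419e+01, -1.77150571e+01,  6.35164138e-02,
        5.34128433e-02, -2.59739835e-05]), 'ee_pos': array([0.14269495, 0.60782064, 0.22167497]), 'tool_rot': array([ 1.15119488e-01,  9.93351169e-01, -9.42990185e-04, -2.61164900e-04]), 'wrist_force': array([ 0.35056723, -1.25521123, -0.25508663]), 'torque': array([0.00793465, 0.04063267, 0.05558803]), 'width': 0.08737143475389685}
```

View pics/top0.png

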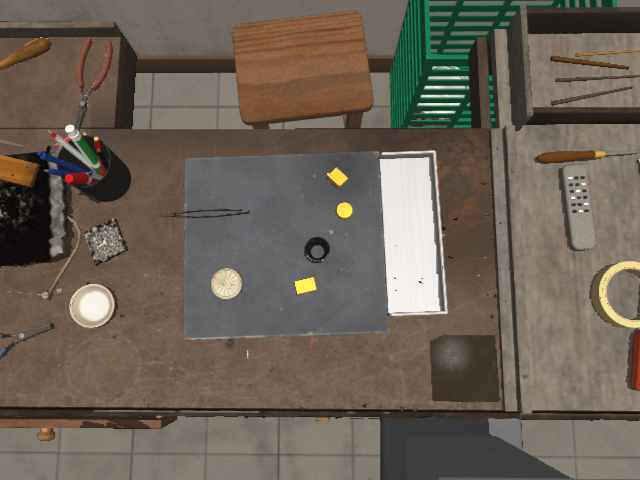

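View pics/side0.png

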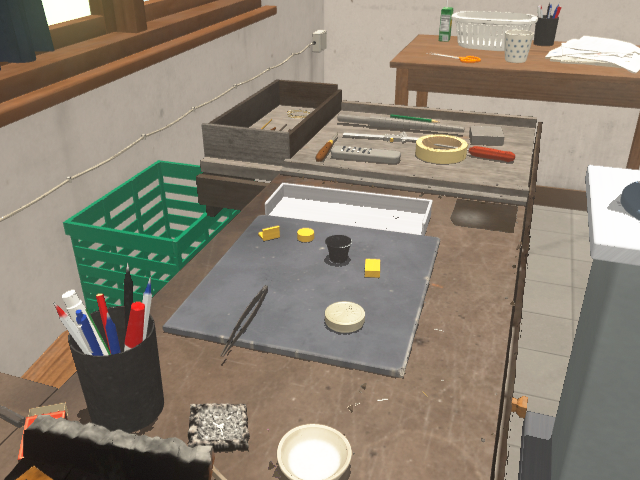

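The top view (up is +x, right is -y) shows these positions:
- angle: about (338,178)
- slug: (345,210)
- loupe: (317,250)
- flat bar: (306,286)
- tin: (227,284)
- tweezers: (205,213)
- pan: on the right, x from 380 to 445

Next I'll turn these into world positions.

```bash
cat > h.py <<'E'
import numpy as np,cv2
def ray(c,uv,z):
    d=np.linalg.inv(c["K"])@np.array([uv[0],uv[1],1.]); d=c["R"].T@d; o=-c["R"].T@c["t"]
    return (o+d*(z-o[2])/d[2])[:2]
def brass(c):
    h=cv2.cvtColor(c["frame"],cv2.COLOR_RGB2HSV)
    m=cv2.inRange(h,(18,150,90),(35,255,255)); m=cv2.morphologyEx(m,cv2.MORPH_CLOSE,np.ones((3,3)))
    return [k for k in cv2.findContours(m,0,2)[0] if cv2.contourArea(k)>40]
E
python3 - <<'E'
import pickle; from h import *
d=pickle.load(open("c0.pkl","rb"))
for n in d:
    c=d[n]
    for k in brass(c):
        M=cv2.moments(k);u=(M['m10']/M['m00'],M['m01']/M['m00'])
        if 130<u[1]<320 and 150<u[0]<460:
            print(n,np.round(u,1),ray(c,u,.018).round(4),[ray(c,p,.021).round(3).tolist() for p in cv2.boxPoints(cv2.minAreaRect(k))])
c=d["top"]
for n,u,z in [("slabTL",(185,158),.01),("slabTR",(379,153),.01),("slabBR",(387.5,331),.01),("slabBL",(185,339),.01),("loupetop",(317,249),.038),("tin",(226.5,283),.024),("tw1",(162,215),.015),("tw2",(249,211),.015),("panTRrim",(436,151),.029),("panBR",(446,314),.029),("panBL",(389,315),.029),("panTL",(381,152),.029)]: print(n,ray(c,u,z).round(4))
c=d["side"]
for n,u,z in [("loupetop",(339,240),.038),("slabR",(438,236),.01),("slabL",(258,215),.01),("slabnear",(405,372),.01)]: print(n,ray(c,u,z).round(4))
for n,(x0,y0,x1,y1) in {"t":(280,140,460,330),}.items():
    f=d["top"]["frame"][y0:y1,x0:x1]; cv2.imwrite("pics/zoom.png",cv2.resize(f[:,:,::-1],None,fx=3,fy=3,interpolation=2))
E
```

```text
top [305.  285.4] [0.4317 0.3592] [[0.438, 0.376], [0.445, 0.347], [0.425, 0.342], [0.418, 0.371]]
top [343.9 210.2] [0.5474 0.3003] [[0.56, 0.312], [0.56, 0.289], [0.535, 0.29], [0.535, 0.312]]
top [336.6 177.2] [0.6    0.3114] [[0.602, 0.329], [0.617, 0.314], [0.597, 0.295], [0.582, 0.309]]
side [372.  267.7] [0.4304 0.3615] [[0.444, 0.348], [0.426, 0.342], [0.416, 0.383], [0.433, 0.389]]
side [305.3 234.5] [0.5455 0.3028] [[0.562, 0.293], [0.54, 0.285], [0.527, 0.323], [0.548, 0.33]]
side [269.5 233.1] [0.5966 0.3152] [[0.614, 0.317], [0.592, 0.295], [0.576, 0.325], [0.597, 0.346]]
slabTL [0.6334 0.551 ]
slabTR [0.6418 0.2443]
slabBR [0.3647 0.2355]
slabBL [0.3512 0.5385]
loupetop [0.4839 0.3411]
tin [0.4342 0.4765]
tw1 [0.54   0.5814]
tw2 [0.5466 0.4467]
panTRrim [0.6387 0.1586]
panBR [0.3896 0.1518]
panBL [0.3877 0.2352]
panTL [0.637  0.2432]
loupetop [0.4836 0.3378]
slabR [0.365  0.2315]
slabL [0.6437 0.2516]
slabnear [0.3475 0.5406]
```

View pics/zoom.png

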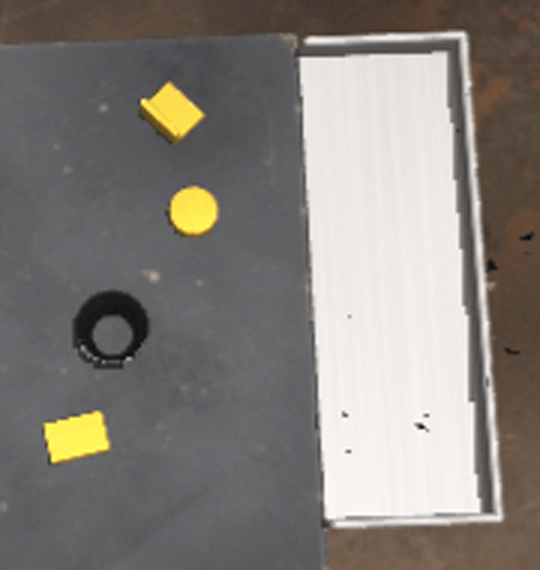

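>>> send_rows --pt "0 0 0 0 0 0.1675 -0.8" --pt "0 0 0 0 0 0.1675 -0.8" --pt "0 0 0 0 0 0.1675 -0.8" --pt "0 0 0 0 0 0.1675 -0.8" --pt "0 0 0 0 0 0.1675 -0.8" --pt "0 0 0 0 0 0.1675 -0.8" --pt "0 0 0 0 0 0.1675 -0.8" --pt "0 0 0 0 0 0.1675 -0.8" --pt "-0.0208 0.0287 0 0 0 0 -0.8" --pt "-0.0208 0.0287 0 0 0 0 -0.8" --pt "-0.0208 0.0287 0 0 0 0 -0.8" --pt "-0.0208 0.0287 0 0 0 0 -0.8" --pt "-0.0208 0.0287 0 0 0 0 -0.8" --pt "-0.0208 0.0287 0 0 0 0 -0.8" --pt "-0.0208 0.0287 0 0 0 0 -0.8" --pt "-0.0208 0.0287 0 0 0 0 -0.8" --pt "-0.0208 0.0287 0 0 0 0 -0.8" --pt "-0.0208 0.0287 0 0 0 0 -0.8" --pt "0 0 0 0 0 0 -0.8" --pt "0 0 0 0 0 0 -0.8" --force 20

```text
time_s: 2.6
ee_pos: [0.4292, 0.4003, 0.2221]
tool_rot: [0.707, 0.707, -0.001, -0.0]
wrist_force: [-0.2, 0.2, -0.5]
width: 0.0091
```

>>> send_rows --pt "0 0 0.04 0 0 0 -0.8" --pt "0 0 0.04 0 0 0 -0.8" --pt "0 0 0.04 0 0 0 -0.8" --pt "0 0 0.04 0 0 0 -0.8" --pt "0 0 0 0 0 0 -0.8" --pt "0 0 0 0 0 0 -0.8"

```text
time_s: 3.35
ee_pos: [0.43, 0.4014, 0.0636]
tool_rot: [0.707, 0.707, 0.001, 0.0]
wrist_force: [0.2, -0.1, -0.3]
width: 0.0086
```

Run:
```python
from bench import bot
import cv2
for n in ["top","side"]:
    f=bot.camera(n)["frame"][130:350,170:470,::-1]
    cv2.imwrite(f"pics/{n}1.png",cv2.resize(f,None,fx=2,fy=2))
```

```text
(no output)
```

View pics/side1.png

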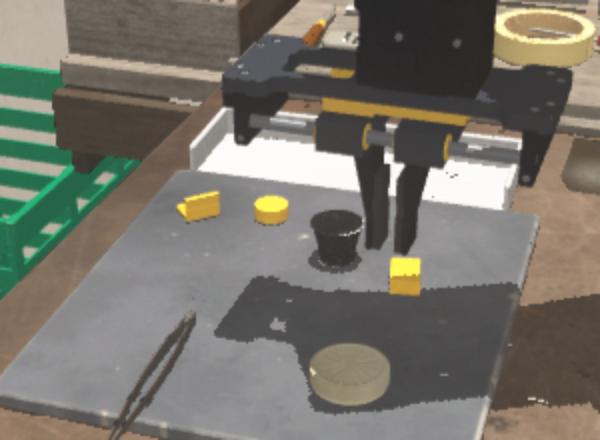

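View pics/top1.png

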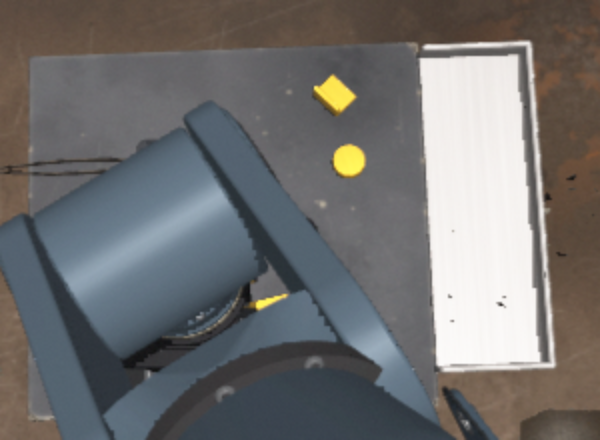

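Run:
```python
import pickle; from h import *
c=pickle.load(open("c0.pkl","rb"))["side"]
for u in [(376,247),(406,252)]: print(ray(c,(170+u[0]/2,130+u[1]/2),.064))
```

```text
[0.43744413 0.40832977]
[0.41855647 0.40836621]
```

The side view shows the fingertips at (0.428, 0.408) by ray, which matches the reported TCP. The bar sits in front of them and the tin is clear behind. I'll descend now.

>>> send_rows --pt "0 0 0.02 0 0 0 -0.8" --pt "0 0 0.02 0 0 0 -0.8" --pt "0 0 0.01 0 0 0 -0.8" --pt "0 0 0 0 0 0 -0.8" --pt "0 0 0 0 0 0 -0.8"

```text
time_s: 4.08
ee_pos: [0.4306, 0.4009, 0.0135]
tool_rot: [0.707, 0.707, 0.001, 0.0]
wrist_force: [-0.1, -0.2, 0.2]
width: 0.0088
```

>>> send_rows --pt "-0.01 0 0 0 0 0 -0.8" --pt "-0.01 0 0 0 0 0 -0.8" --pt "-0.01 0 0 0 0 0 -0.8" --pt "-0.01 0 0 0 0 0 -0.8" --pt "-0.01 0 0 0 0 0 -0.8" --pt "-0.01 0 0 0 0 0 -0.8" --pt "-0.01 0 0 0 0 0 -0.8" --pt "-0.01 0 0 0 0 0 -0.8" --pt "-0.01 0 0 0 0 0 -0.8" --pt "-0.01 0 0 0 0 0 -0.8" --pt "-0.01 0 0 0 0 0 -0.8" --pt "-0.01 0 0 0 0 0 -0.8"

```text
time_s: 5.58
ee_pos: [0.4299, 0.2797, 0.0125]
tool_rot: [0.707, 0.707, -0.0, -0.0]
wrist_force: [-0.3, 1.5, 0.7]
width: 0.0088
```

Run:
```python
from bench import bot
import cv2
f=bot.camera("side")["frame"][130:350,170:470,::-1]
cv2.imwrite("pics/side2.png",cv2.resize(f,None,fx=2,fy=2))
```

```text
(no output)
```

View pics/side2.png

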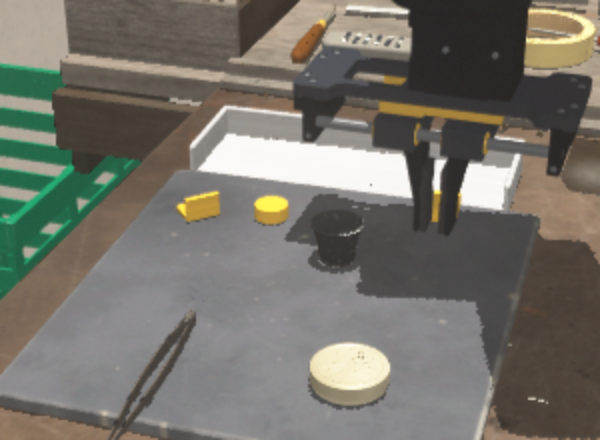

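The bar rides ahead of the fingers at zoomed (445,205), and the loupe at (338,238) hasn't moved. I'll carry on over the edge.

>>> send_rows --pt "-0.01 0 0 0 0 0 -0.8" --pt "-0.01 0 0 0 0 0 -0.8" --pt "-0.01 0 0 0 0 0 -0.8" --pt "-0.01 0 0 0 0 0 -0.8" --pt "-0.01 0 0 0 0 0 -0.8" --pt "-0.004 0 0 0 0 0 -0.8" --pt "0 0 0 0 0 0 -0.8" --pt "0.01 0 -0.005 0 0 0 -0.8" --pt "0 0 -0.04 0 0 0 -0.8" --pt "0 0 -0.05 0 0 0 -0.8" --pt "0 0 0 0 0 0 -0.8"

```text
time_s: 7.0
ee_pos: [0.4325, 0.2382, 0.1111]
tool_rot: [0.707, 0.708, 0.004, 0.002]
wrist_force: [1.0, 0.7, 0.3]
width: 0.0086
```

Run:
```python
from bench import bot
import cv2
f=bot.camera("side")["frame"][130:350,170:470,::-1]
cv2.imwrite("pics/side3.png",cv2.resize(f,None,fx=2,fy=2))
```

```text
(no output)
```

View pics/side3.png

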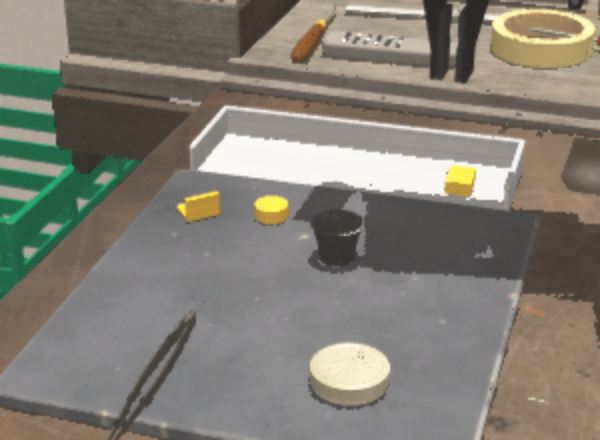

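The bar lies in the pan at zoomed (460,180), and everything else is where it was. Next is the slug.

>>> send_rows --pt "0.017 0.019 0 0 0 0 -0.8" --pt "0.017 0.019 0 0 0 0 -0.8" --pt "0.017 0.019 0 0 0 0 -0.8" --pt "0.017 0.019 0 0 0 0 -0.8" --pt "0.017 0.019 0 0 0 0 -0.8" --pt "0.017 0.019 0 0 0 0 -0.8" --pt "0 0 0.025 0 0 0 -0.8" --pt "0 0 0.025 0 0 0 -0.8" --pt "0 0 0.025 0 0 0 -0.8" --pt "0 0 0 0 0 0 -0.8" --pt "0 0 0 0 0 0 -0.8"

```text
time_s: 8.43
ee_pos: [0.5437, 0.3387, 0.0322]
tool_rot: [0.707, 0.707, -0.0, -0.0]
wrist_force: [-0.1, 0.1, 0.4]
width: 0.0083
```

>>> send_rows --pt "0.002 0.003 0.01 0 0 0 -0.8" --pt "0 0 0.0085 0 0 0 -0.8" --pt "0 0 0 0 0 0 -0.8" --pt "-0.01 0 0 0 0 0 -0.8" --pt "-0.01 0 0 0 0 0 -0.8" --pt "-0.01 0 0 0 0 0 -0.8" --pt "-0.01 0 0 0 0 0 -0.8" --pt "-0.01 0 0 0 0 0 -0.8"

```text
time_s: 9.43
ee_pos: [0.547, 0.2896, 0.0142]
tool_rot: [0.707, 0.707, 0.0, 0.0]
wrist_force: [-0.7, 0.8, 0.2]
width: 0.0086
```

Run:
```python
from bench import bot
import cv2
f=bot.camera("side")["frame"][130:350,170:470,::-1]
cv2.imwrite("pics/side4.png",cv2.resize(f,None,fx=2,fy=2))
```

```text
(no output)
```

View pics/side4.png

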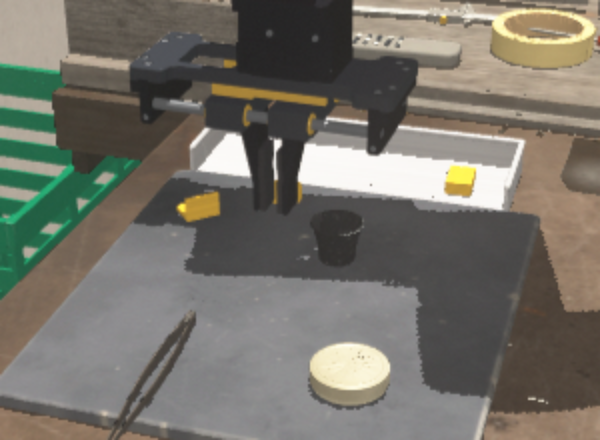

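The slug is nested in the finger gap at zoomed (285,190) and the loupe hasn't moved. Continuing.

>>> send_rows --pt "-0.01 0 0 0 0 0 -0.8" --pt "-0.01 0 0 0 0 0 -0.8" --pt "-0.01 0 0 0 0 0 -0.8" --pt "-0.01 0 0 0 0 0 -0.8" --pt "-0.01 0 0 0 0 0 -0.8" --pt "-0.01 0 0 0 0 0 -0.8" --pt "-0.003 0 0 0 0 0 -0.8" --pt "0 0 0 0 0 0 -0.8" --pt "0.01 0 -0.005 0 0 0 -0.8" --pt "0 0 -0.04 0 0 0 -0.8" --pt "0 0 -0.05 0 0 0 -0.8" --pt "0 0 0 0 0 0 -0.8"

```text
time_s: 10.98
ee_pos: [0.5501, 0.2394, 0.1136]
tool_rot: [0.707, 0.708, 0.004, 0.003]
wrist_force: [0.2, 0.2, -1.2]
width: 0.0088
```

Run:
```python
from bench import bot
import cv2
from h import *
c=bot.camera("side");f=c["frame"][130:350,170:470,::-1]
cv2.imwrite("pics/side5.png",cv2.resize(f,None,fx=2,fy=2))
for k in brass(c):
    M=cv2.moments(k);u=(M['m10']/M['m00'],M['m01']/M['m00'])
    if 130<u[1]<320 and 150<u[0]<460: print(np.round(u),ray(c,u,.013).round(4))
```

```text
[270. 233.] [0.6005 0.3063]
[400. 220.] [0.428  0.2042]
[326. 211.] [0.5453 0.2092]
```

View pics/side5.png

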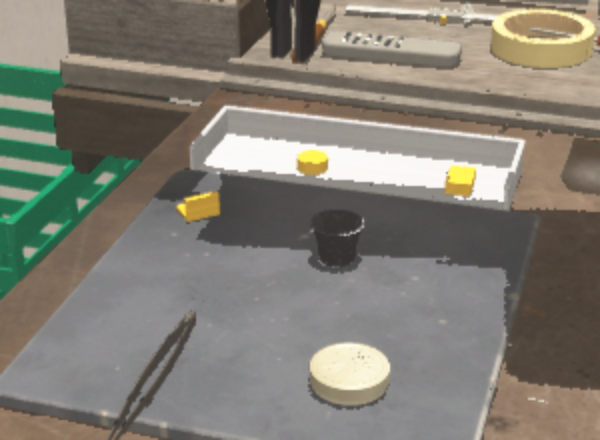

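The slug is in the pan at zoomed (313,162). Next is the angle.

>>> send_rows --pt "0.019 0.0087 0 0 0 0 -0.8" --pt "0.019 0.0087 0 0 0 0 -0.8" --pt "0.019 0.0087 0 0 0 0 -0.8" --pt "0.019 0.0087 0 0 0 0 -0.8" --pt "0.019 0.0087 0 0 0 0 -0.8" --pt "0.019 0.0087 0 0 0 0 -0.8" --pt "0 0 0.025 0 0 0 -0.8" --pt "0 0 0.025 0 0 0 -0.8" --pt "0 0 0.025 0 0 0 -0.8" --pt "0 0 0 0 0 0 -0.8" --pt "0 0 0 0 0 0 -0.8"

```text
time_s: 12.4
ee_pos: [0.599, 0.3517, 0.0339]
tool_rot: [0.707, 0.707, -0.0, -0.0]
wrist_force: [0.6, -1.0, 0.3]
width: 0.0086
```

>>> send_rows --pt "0.002 0 0.01 0 0 0 -0.8" --pt "0 0 0.01 0 0 0 -0.8" --pt "0 0 0 0 0 0 -0.8" --pt "-0.008 0 0 0 0 0 -0.8" --pt "-0.008 0 0 0 0 0 -0.8" --pt "-0.008 0 0 0 0 0 -0.8" --pt "-0.008 0 0 0 0 0 -0.8" --pt "-0.008 0 0 0 0 0 -0.8" --pt "-0.008 0 0 0 0 0 -0.8"

```text
time_s: 13.52
ee_pos: [0.5992, 0.3049, 0.0142]
tool_rot: [0.707, 0.707, 0.0, 0.0]
wrist_force: [0.3, 1.2, 0.5]
width: 0.009
```

Run:
```python
from bench import bot
import cv2
for n in ["top","side"]:
    f=bot.camera(n)["frame"][130:350,170:470,::-1]
    cv2.imwrite(f"pics/{n}6.png",cv2.resize(f,None,fx=2,fy=2))
```

```text
(no output)
```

View pics/side6.png

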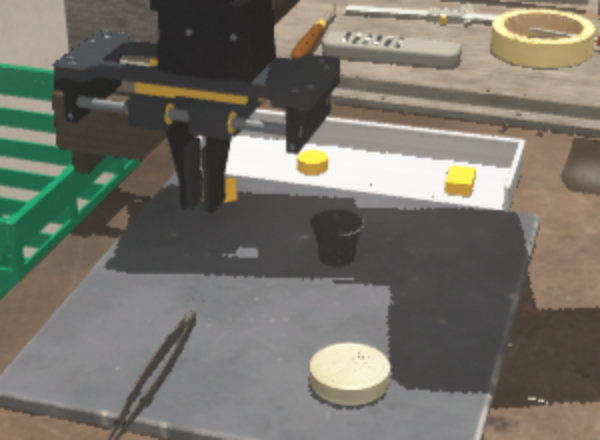

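View pics/top6.png

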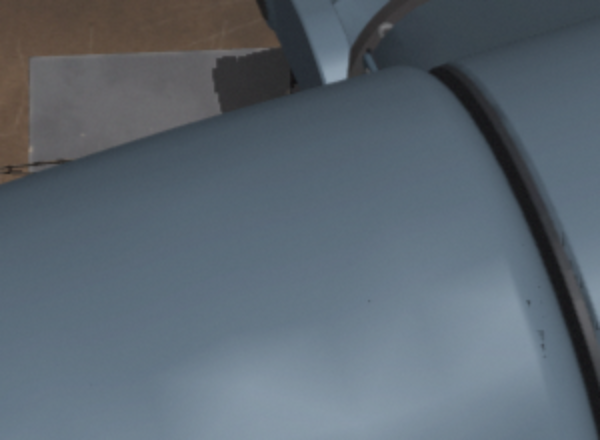

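Run:
```python
import pickle; from h import *
c=pickle.load(open("c0.pkl","rb"))["side"]
for u,z in [((236,178),.028),((236,200),.012),((225,178),.028),((225,203),.012),((205,178),.028)]: print(ray(c,(170+u[0]/2,130+u[1]/2),z))
```

```text
[0.58017522 0.2825885 ]
[0.57886834 0.28714408]
[0.58794811 0.2851769 ]
[0.58488053 0.29418046]
[0.60209115 0.28988659]
```

The angle's leg has turned flat against the finger face, spanning x about 0.579–0.605, so it is well supported. Continuing.

>>> send_rows --pt "-0.008 0 0 0 0 0 -0.8" --pt "-0.008 0 0 0 0 0 -0.8" --pt "-0.008 0 0 0 0 0 -0.8" --pt "-0.008 0 0 0 0 0 -0.8" --pt "-0.008 0 0 0 0 0 -0.8" --pt "-0.008 0 0 0 0 0 -0.8" --pt "-0.008 0 0 0 0 0 -0.8" --pt "-0.008 0 0 0 0 0 -0.8" --pt "-0.008 0 0 0 0 0 -0.8" --pt "-0.006 0 0 0 0 0 -0.8" --pt "0 0 0 0 0 0 -0.8" --pt "0.01 0 -0.005 0 0 0 -0.8" --pt "0 0 -0.04 0 0 0 -0.8" --pt "0 0 -0.05 0 0 0 -0.8" --pt "0 0 -0.03 0 0 0 -0.8" --pt "0 0 0 0 0 0 -0.8"

```text
time_s: 15.62
ee_pos: [0.6012, 0.239, 0.1426]
tool_rot: [0.707, 0.707, 0.003, 0.002]
wrist_force: [-0.4, -0.3, 0.1]
width: 0.0085
```

Run:
```python
from bench import bot
import cv2,pickle
from h import *
c=bot.camera("side");f=c["frame"][130:350,170:470,::-1]
cv2.imwrite("pics/side7.png",cv2.resize(f,None,fx=2,fy=2))
for k in brass(c):
    M=cv2.moments(k);u=(M['m10']/M['m00'],M['m01']/M['m00'])
    if 130<u[1]<320 and 150<u[0]<460: print(np.round(u),ray(c,u,.012).round(4))
o=pickle.load(open("c0.pkl","rb"))["side"]
d=cv2.absdiff(c["frame"],o["frame"]).max(2)
for n,(x0,y0,x1,y1) in dict(tin=(320,298,370,336),loupe=(322,232,356,268),tw=(218,282,272,366)).items(): print(n,(d[y0:y1,x0:x1]>40).sum())
```

```text
[400. 220.] [0.4284 0.2024]
[326. 211.] [0.546  0.2072]
[298. 207.] [0.5935 0.2084]
tin 1
loupe 312
tw 0
```

View pics/side7.png

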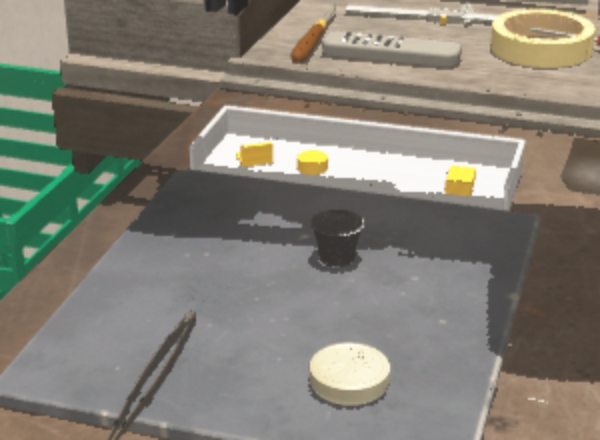

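All three offcuts are in the pan, at zoomed (257,155), (313,162) and (460,180), about 30–35 mm past the edge. The loupe is still at (338,238). The difference count around it fits the arm's shadow, which now falls there. Handing in.

```bash
python3 -c "
from bench import bot
print(bot.sign_off())"
```

```text
the job is handed in; nothing more can be done
None
```

I swept the flat bar, the slug and the angle one at a time in -y over the slab's edge with nearly closed fingertips, about 3 mm above the slab. I then raised the arm clear and handed the job in at about 15.7 s.

**Offcuts:** the last side view shows all three lying in the pan, with centres about 33–37 mm past the slab's edge. Only 8 mm was needed. Calibration and the two views differ by about 2–3 mm, so the margin is large. The top view was blocked by the arm during the sweeps and was not used for this last check.

**Other things:** the tin and tweezers show essentially no pixel change from the start. The loupe's patch did show a difference (312 pixels). I put that down to the arm's shadow falling there, because its outline is at the same pixel position as before; I checked that by eye only.

**Forces:** wrist force stayed around 2 N or less in every reading at the end of a move. The hand-in reported no verdict.

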